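Snap a bangle's clasp shut with the setting pliers

ROBOT

A 6-joint arm with a two-finger parallel gripper is mounted at the origin on the work surface. World frame = base frame: x ahead of the robot, y to its left, z up, the work surface at z = 0. Lengths are in m, angles in rad, forces in N, time in s.
With the tool pointing down it reaches from about 0.3 to 0.95 m from the base axis. Payload 3.1 kg.
Tool frame: the origin (TCP) lies on the centre line of the jaws, within the pads' length; the fingertips stand 8 mm ahead of it and the grasp point (between the pads) lies 11 mm behind it (arm.tips_ahead is the distance from the TCP to the fingertips, in m); z points along the fingers, y is the direction in which the jaws open and shut (so a half turn about z gives the same grasp; the last joint's range is limited). The gripper opens to 85 mm and grips with 20 to 120 N. Pads are 22 mm wide; open, the fingers measure 114 mm over their backs; the gripper's body (76 mm by 85 mm) begins 54 mm behind the grasp point. The pads swing forward as they close: fully open they stand 13 mm farther back than shut.
Start: joints at [-1.267, 0.308, 1.634, -0, 1.2, -0.07], TCP at [0.228, -0.582, 0.239] pointing down, gripper open.
Joint ranges: [-3.06, 3.06], [-0.79, 1.96], [0.05, 2.63], [-1.19, 4.34], [0.05, 2.64], [-2.94, 2.94]. Speed limits (rad/s): [2.79, 2.79, 3.14, 3.14, 3.14, 3.14].

INTERFACE

Orientations are given as a rotation vector (axis times angle).
In Python, from plant import arm gives the robot as it stands. The module is installed in compiled form; this text tells all that it offers.
- The arm moves only by the shell command python3 -m handwheel 'ROWS' [FORCE]. ROWS is JSON, one flat list of numbers, 5 for each row, row after row: the gripper command: -1 is shut, 1 is fully open, values between are in proportion, then the shift along the tool's x, y, z in units of 40 mm (1.0 is 40 mm), then the turn about the tool's z in units of 6 degrees (1.0 is 6 degrees). In form: [grip, x, y, z, turn, grip, x, y, z, turn, ...]. A call has 1 to 5 rows; each row is the pose to reach, as a shift and turn from the pose commanded when the call began, along the tool's axes at that moment; what a row does not reach only later rows make up. A row lasts 1/12 s, in which the tool goes at most 41.7 mm and 7.16 degrees, less where a joint would pass 70% of its speed; a pose out of reach is approached as far as the arm can. A call with a gripper value outside its range is refused whole. The fingers move at their own pace and stop on an object; FORCE is the grip in N (left out, the last holds). Time passes only in rows, so rows that repeat a pose let the fingers close. It gives the time, the measured TCP pose, the force and the opening at its end, in the units of the state.
- arm.observe(): the state, without advancing time (a new reading comes with each control period).
- arm.capture(name): name is "scene" or "top" or "wrist"; returns the picture (384x512x3 uint8, blue, green, red); there is no depth.
- arm.camera_info(name): a dict with "intrinsics" (3x3 intrinsics, pixels), "rvec" (rotation vector, rad) and "tvec" (3), from world to camera coordinates, as OpenCV has them. Camera axes: x right, y down, z forward; pixel columns grow to the right and rows downward; lengths in m; the calibration is good to about 2 mm. A picture is of the moment at which its call begins: read the wrist's pose just before it. camera_info takes no time and is no camera call; for the wrist camera it gives the pose at the moment of the call.
- arm.hand_in(): hands the job in, once; it reports no verdict.
Trained networks look in the newest picture that a camera, given by its name, has taken for a name from the list of things; names that differ only in an ending like _2 or _b are one class to them, and where a whole thing is asked for, a point or a joint stands for the part that bears it (a point fixed in the world has none). Each returns a list of dicts, best first, with "score" (0 to 1); they miss things now and then, are a little off and sometimes report something else, mostly with a low value. They report only what shows in the picture. A call takes as long as a camera call. They do not tell look-alikes from the thing itself.
- arm.boxes_of(target, camera): "box" ([left, top, width, height] in pixels, round what is visible of it).
- arm.landmark_of(target, camera): "location" ([column, row] in pixels: a listed point, or the origin of a listed thing).
The state is a dict: "time_s": time; "joints": joint angles; "joint_vel": joint speeds; "joint_torque": joint torques, N m; "position": TCP position; "ee_rot": TCP orientation; "ft_force": force on the tool from outside, world axes, zero at the start; "ft_torque": the same for the moment, N m; "width": opening from 0.0 (shut) to 1.0 (fully open).
Only numpy, scipy, OpenCV 4.12 (cv2) and the standard library are available. Lean on these libraries where they do the work, as an engineer would, in place of code of your own. Each camera call takes 0.05 s, during which the arm holds its last target. There are 200 camera calls.

TASK

Take the nylon-jawed pliers off their wooden rest, put the jaws around the two ears of the gold bangle in the holder and squeeze the pliers until the clasp snaps fully shut, gently enough not to bruise the gold: only the pliers may touch the bangle, and neither ear may be pressed or shoved with more than 12 N. Then lay the pliers back on their rest as they lay before, let go, and leave the other things on the counter where they are.

Things in the scene. Friction and masses are not known exactly. Their poses are not given: they have to be found in the camera images.
- clasp (a point): Clasp of a gold hinged bangle (ring 74 mm outside) lying level in a fixed holder: the point where its two ears meet when shut, mid-length and mid-height, 55 mm above the table. The ears stick out of the ring along this frame's -x, roughly towards the robot. The ring begins 12 mm to +x of here; nothing is to -x, nor under the ears down to the 12 mm high wooden base (100 x 90 mm).
- rigid_ear (a point): Centre of the bangle's rigid ear, on the clasp's +y side: a flat brass lug 24 mm long (x), 7 mm thick (y), 16 mm tall. It does not give way. Axes as the clasp's.
- free_ear (a point): Centre of the ear on the bangle's hinged half, on the clasp's -y side; same size. Open, it stands about 6 mm from the rigid ear (20 mm over both); shut, the ears meet (14 mm over both).
- bangle (a joint): How far the bangle's hinged half has closed, rad: 0 = open as found, 0.08 = shut; shut counts above 0.07. The hinge lies 78 mm to +x of the clasp point. The snap resists with up to 6 N at the ears (7 N close to the ring) near 0.033, less beyond; past 0.067 it goes over centre, pulls itself shut and stays shut.
- pliers_grip (a point): Where to grip the pliers: between the middles of their handles, half-way up. x runs along the pliers to the jaws, z up, y across. The handles are black bars 8 mm thick, 20 mm tall, from 36 to 128 mm behind the pin; this point is 70 mm behind it. Over their outsides they measure 64 mm here when open; to shut the clasp they must come down to 44 to 29 mm, depending on how the jaw pads are set.
- pliers_tip (a point): Midway between the jaws, 128 mm ahead of the grip point; same axes. The white nylon jaw pads are 24 mm long, 12 mm tall, end 6 mm ahead of here and stand 30 to 40 mm apart when open: each is clamped 0 to 5 mm back, unknown and not alike, so contact must be felt. Each 1 mm that the handles close at the grip point closes the jaws about 0.8 mm, both sides alike.
- pliers: The pliers, about 195 g, balancing some 66 mm behind the pin; origin at the middle of the pin (half-way up), axes as at the grip. A spring opens them: squeezing at the grip point takes 6.5 N (open) to 9 N (shut); what the hand adds beyond that reaches each jaw about 1.3 times. Squeezed to about 57 mm over the handles they can be carried.
- rest_seat (a point): On the fixed wooden rest: where the pliers' pin (its middle, 46 mm above the table) lies when the pliers are in place; x is the way the jaws point. Two crossways saddles, tops 36 mm high, carry the pliers: the front one from 9 mm behind to 21 mm ahead of the pin, 50 mm wide, the rear one from 108 to 128 mm behind, 88 mm wide. Beside the grip only an 8 mm base, 60 mm wide, lies below.
- notes_a: Not to be disturbed: a banded bundle of banknotes 150 x 70 x 24 mm; origin at the centre of its underside.
- notes_b: Not to be disturbed: a banded bundle of banknotes 150 x 70 x 24 mm; origin at the centre of its underside.
- ring_box: Not to be disturbed: a small closed ring box 50 x 50 x 36 mm; origin at the centre of its underside.
- loupe: Not to be disturbed: a folding loupe, 36 mm disc with a 40 mm shank, 20 mm tall; origin at the centre of its underside.
- polish: Not to be disturbed: a small bottle 44 mm across, 100 mm tall; origin at the centre of its underside.
- watch_box: Not to be disturbed: a closed wooden watch box 100 x 80 x 60 mm; origin at the centre of its underside.
- fixed_half: The rigid half of the bangle, clamped in the holder, which carries the rigid ear; origin at the centre of the ring, 45 mm to +x of the clasp point, axes as the clasp.
Not all that is in view belongs to the job. There is more than one size of the pliers; the one meant has the size given above.

How it is judged:
On the way, in this order (a step that is already met when the one before it is completed fails the run):
1. the pliers are lifted clear of their rest, held in the gripper (distance between pliers_grip and rest_seat above 0.1 m and contact force between the fingers and pliers above 2 N), for 0.1 s.
2. the clasp is snapped shut (value of joint bangle above 0.07 rad), for 0.2 s.
At the end, for the whole second after the job is handed in: The bangle is shut (joint above 0.07 rad) and the pliers lie still and level on both saddles of their rest, pin within 15 mm of the seat, jaws pointing the same way within 0.25 rad, let go (value of joint bangle above 0.07 rad and horizontal distance between pliers and rest_seat below 0.015 m and height (world z) of pliers between 0.041 and 0.051 m and angle between pliers_grip's own z axis and vertical below 0.12 rad and angle between the x axis of pliers and the x axis of rest_seat, either way round below 0.25 rad and x of pliers_tip in the frame of rest_seat above 0.02 m and linear speed of pliers below 0.02 m/s); the robot touches nothing.
It fails at once if the rigid ear is pressed by the pliers with more than 12 N (contact force between pliers and fixed_half above 12 N).
It fails at once if the hinged half is pressed by the pliers with more than 12 N (contact force between pliers and bangle above 12 N).
It fails at once if the gripper or arm itself touches the bangle (contact force between any of the fingers, the arm and bangle above 0.5 N or contact force between any of the fingers, the arm and fixed_half above 0.5 N).
It fails at once if another thing on the counter is moved by more than 20 mm (distance of any of notes_a, notes_b, ring_box, loupe, polish, watch_box from where it was at the start of the episode above 0.02 m).
It also fails if it takes over 72 s, if anything falls off the work surface, if the arm or the gripper's body presses on something with over 40 N, if the wrist force passes 120 N, or if a joint passes its speed limit or range.

## Working session

There is one attempt and no reset: what is moved stays moved. The work goes in short steps, Python scripts to look and compute and a shell command to move; the robot and the scene stay as the last step left them, time stands still between calls to the robot, and variables do not carry over. Pictures are saved under pics/ and viewed, about 8 in all and at most 12, crops included, and the job is handed in when it is done.

```bash
mkdir -p pics; cat > h.py <<'E'
import numpy as np, cv2
from plant import arm
def ray(cam,px):
    c=arm.camera_info(cam);K=np.array(c['intrinsics'],float);R=cv2.Rodrigues(np.array(c['rvec'],float))[0];t=np.array(c['tvec'],float).ravel()
    d=R.T@np.linalg.inv(K)@np.array([px[0],px[1],1.]);return -R.T@t,d
def atz(cam,px,z):
    o,d=ray(cam,px);return o+d*(z-o[2])/d[2]
def proj(cam,p):
    c=arm.camera_info(cam);return cv2.projectPoints(np.array([p],float),np.array(c['rvec'],float),np.array(c['tvec'],float),np.array(c['intrinsics'],float),None)[0].ravel()
E
python3 - <<'E'
from h import *
np.set_printoptions(precision=4,suppress=True)
a=arm.capture("scene");b=arm.capture("top")
cv2.imwrite("pics/scene.png",cv2.resize(a,(800,600),interpolation=cv2.INTER_CUBIC));cv2.imwrite("pics/top.png",cv2.resize(b,(800,600),interpolation=cv2.INTER_CUBIC))
Z=dict(clasp=.055,rigid_ear=.055,free_ear=.055,pliers_grip=.046,pliers_tip=.046,pliers=.046,rest_seat=.046,notes_a=0,ring_box=0,loupe=0,polish=0,watch_box=0,fixed_half=.055)
for n,z in Z.items():
  for c in("scene","top"):
    for r in arm.landmark_of(n,c)[:4]:
        print(n,c,round(r['score'],2),np.round(r['location'],1),atz(c,r['location'],z)[:2])
for c in("scene","top"): print(c,ray(c,(256,192)))
s=arm.observe();print(s)
E
```

```text
clasp scene 0.17 [287.1 168.3] [0.4428 0.059 ]
clasp top 0.87 [325.2 137.1] [ 0.6688 -0.1613]
rigid_ear scene 0.61 [176.9 207.3] [ 0.663  -0.1524]
rigid_ear top 0.62 [323.9 141.3] [ 0.6584 -0.1577]
rigid_ear top 0.17 [206.4 119.3] [0.7192 0.1277]
free_ear scene 0.53 [172.3 207.1] [ 0.6669 -0.1632]
free_ear scene 0.42 [175.  211.5] [ 0.6758 -0.1511]
free_ear top 0.65 [328.1 141.1] [ 0.6587 -0.1679]
pliers_grip scene 0.86 [324.5 200.2] [0.495  0.1795]
pliers_grip scene 0.73 [248.7 222. ] [0.6285 0.0265]
pliers_grip scene 0.5 [315.6 217. ] [0.5514 0.1741]
pliers_grip top 0.88 [187.6 218.2] [0.4793 0.1765]
pliers_grip top 0.71 [252.  167.4] [0.5995 0.0188]
pliers_tip scene 0.92 [236.3 253.7] [0.7201 0.0327]
pliers_tip scene 0.63 [306.8 239.3] [0.6194 0.174 ]
pliers_tip top 0.69 [252.5 127.7] [0.6983 0.0155]
pliers_tip top 0.68 [182.8 161.1] [0.6187 0.1875]
pliers_tip top 0.25 [329.2 138.8] [ 0.6665 -0.1728]
pliers_tip top 0.19 [242.6 251.6] [0.3967 0.0457]
pliers scene 0.94 [240.1 239. ] [0.6804 0.0256]
pliers scene 0.6 [315.3 216.3] [0.5497 0.1728]
pliers scene 0.19 [286.8 165.3] [0.427
[... 1008 characters left out ...]
0.8 122. ] [ 0.7066 -0.152 ]
fixed_half top 0.53 [400.2 249.8] [ 0.3929 -0.3285]
scene (array([1.1997, 0.2571, 1.0766]), array([-0.5292, -0.1982, -0.8251]))
top (array([0.4612, 0.0156, 0.9265]), array([ 0.088 , -0.0059, -0.9961]))
{'time_s': 1.4, 'joints': array([-1.2667,  0.3081,  1.6338, -0.    ,  1.1997, -0.0697]), 'joint_vel': array([ 0.0005, -0.0005,  0.0014,  0.001 , -0.001 , -0.0019]), 'joint_torque': array([  0.0014, -41.5285, -27.7074,   0.0001,   0.001 ,   0.    ]), 'position': array([ 0.2282, -0.5818,  0.2393]), 'ee_rot': array([-3.0869, -0.5838,  0.    ]), 'ft_force': array([ 0.1274, -0.3569, -0.664 ]), 'ft_torque': array([-0.0078,  0.0086,  0.0006]), 'width': 1.0004244612642907}
```

View pics/top.png

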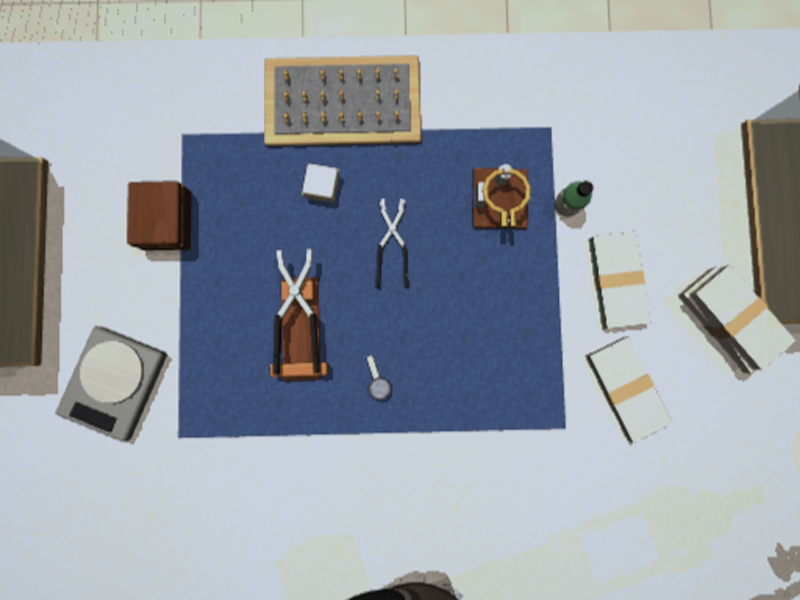

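View pics/scene.png

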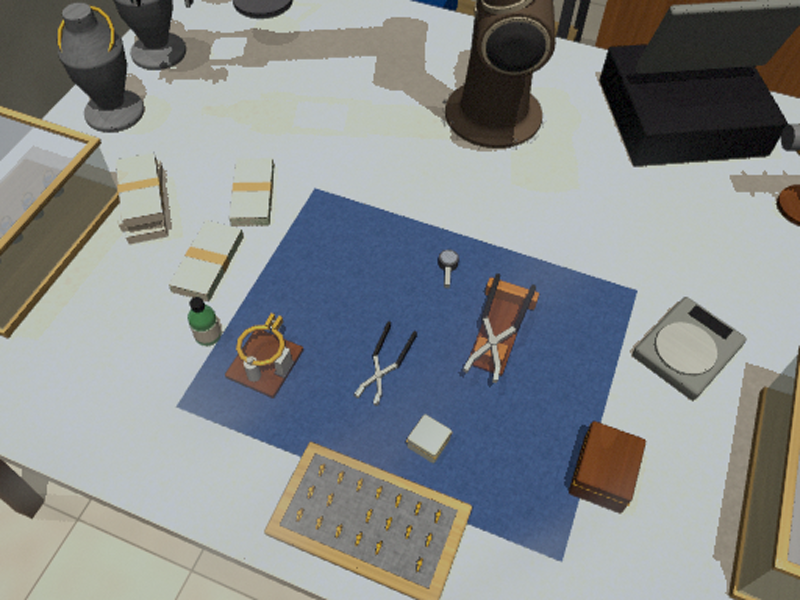

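The candidates are the large pliers on the wooden rest, pin at about (189,186) px in the top view, and the smaller pliers loose on the mat at about (250,147) px. I choose the pair on the rest. The bangle's ears are at about (325,139) px. Next I'll work out the moves to hover over the pliers.

```bash
cat >> h.py <<'E'
np.set_printoptions(precision=4,suppress=True)
def tool():
    s=arm.observe();return np.array(s['position']),cv2.Rodrigues(np.array(s['ee_rot'],float))[0],s
def to(x,y,z,yaw=None):
    # yaw: direction (rad, world) of tool x axis; prints rows-units needed
    p,R,s=tool();d=R.T@(np.array([x,y,z])-p)/.04
    cur=np.arctan2(R[1,0],R[0,0]);t=0 if yaw is None else -np.degrees((yaw-cur+np.pi)%(2*np.pi)-np.pi)/6
    print('units',d,'turn',round(t,3),'curyaw',round(cur,4),'dist rows',np.linalg.norm(d)*40/41.7)
E
python3 - <<'E'
from h import *
p,R,s=tool();print(R)
o,d=ray("wrist",(256,192));print('cam in tool',R.T@(o-p),R.T@d, arm.camera_info("wrist")['intrinsics'])
to(.42,.175,.26,0);to(.42,.175,.26,np.pi)
E
```

```text
[[ 0.9309  0.3652 -0.    ]
 [ 0.3652 -0.9309  0.    ]
 [-0.     -0.     -1.    ]]
cam in tool [ 0.0748  0.0007 -0.1345] [-0.2843 -0.0132  0.9588] [[307.8937   0.     260.2197]
 [  0.     307.8937 194.6816]
 [  0.       0.       1.    ]]
units [ 11.3731 -15.8635  -0.5182] turn 3.57 curyaw 0.3738 dist rows 18.73006309134103
units [ 11.3731 -15.8635  -0.5182] turn -26.43 curyaw 0.3738 dist rows 18.73006309134103
```

```bash
python3 -m handwheel '[1,0.58,-0.82,0,0.8, 1,1.16,-1.64,0,1.6, 1,1.74,-2.46,0,2.4, 1,2.32,-3.28,0,3.2, 1,2.9,-4.1,0,3.57]' 20; python3 -c "
from h import *
to(.44,.175,.26,0)"
```

```text
time_s: 1.82
position: [0.2764, -0.3851, 0.2392]
ee_rot: [-3.142, 0.007, -0.0]
ft_force: [1.2, 0.3, 1.1]
width: 1.0
units [  4.0296 -14.0209  -0.5187] turn -0.042 curyaw -0.0044 dist rows 14.00253126136626
```

```bash
python3 -m handwheel '[1,0.29,-1,0,0, 1,0.58,-2,0,0, 1,0.87,-3,0,0, 1,1.16,-4,-0.2,0, 1,1.45,-5,-0.5,0]'; python3 -m handwheel '[1,0.29,-1,0,0, 1,0.58,-2,0,0, 1,0.87,-3,0,0, 1,1.16,-4,0,0, 1,1.45,-5,0,0]';python3 -m handwheel '[1,0.29,-1,0,0, 1,0.58,-2,0,0, 1,0.87,-3,0,0, 1,1.16,-4,0,0, 1,1.16,-4,0,0]'; python3 - <<'E'
from h import *
to(.44,.175,.26,0)
a=arm.capture("wrist");cv2.imwrite("pics/w1.png",a)
for n,z in dict(pliers_grip=.046,pliers_tip=.046,pliers=.046,rest_seat=.046).items():
    for r in arm.landmark_of(n,"wrist")[:3]: print(n,round(r['score'],2),np.round(r['location'],1),atz("wrist",r['location'],z)[:2])
E
```

```text
time_s: 2.23
position: [0.3329, -0.1865, 0.2579]
ee_rot: [-3.14, 0.001, 0.002]
ft_force: [1.3, -0.0, 0.4]
width: 1.001
time_s: 2.65
position: [0.3919, 0.013, 0.2592]
ee_rot: [3.141, -0.0, 0.003]
ft_force: [1.4, -1.3, -0.1]
width: 1.004
time_s: 3.07
position: [0.4398, 0.1774, 0.2593]
ee_rot: [-3.137, -0.01, -0.005]
ft_force: [0.1, -0.3, -1.0]
width: 1.0
units [ 0.0057  0.06   -0.0177] turn 0.059 curyaw 0.0061 dist rows 0.06027776080019015
pliers 0.55 [267.6  58.4] [0.5543 0.1616]
rest_seat 0.93 [266.8  61.5] [0.5514 0.1618]
```

View pics/w1.png

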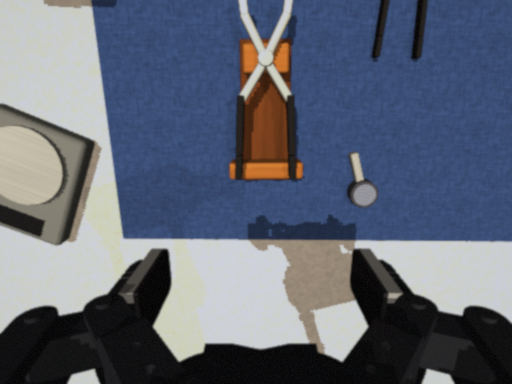

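```bash
python3 - <<'E'
from h import *
p,R,s=tool();print(p,R[:,0],R[:,2])
o,d=ray("wrist",(256,192));print('cam in tool',R.T@(o-p),R.T@d)
for px in [(265.5,58),(240,172),(292,172),(240.5,100),(291.5,100)]: print('w',px,atz("wrist",px,.046 if px[1]<90 else .056)[:2])
k=512/800
for px in [(295,290),(277,370),(317,370),(279,320),(314,320),(279,252),(308,252)]: print('t',px,atz("top",np.array(px)*k,.056)[:2])
for px in [(491,345)]: print('s',atz("scene",np.array(px)*k,.05)[:2])
a=arm.capture("top");c=a[150:260,160:230];cv2.imwrite("pics/tc.png",cv2.resize(c,None,fx=5,fy=5,interpolation=cv2.INTER_CUBIC))
for i in range(2):
  a=arm.capture("wrist")
  for n in("pliers","rest_seat"):
    for r in arm.landmark_of(n,"wrist")[:1]: print(n,round(r['score'],2),np.round(r['location'],1),atz("wrist",r['location'],.046)[:2])
E
```

```text
[0.4376 0.1698 0.2584] [ 1.     -0.0012 -0.0007] [-0.0007 -0.0007 -1.    ]
cam in tool [ 0.0751  0.0006 -0.1345] [-0.284  -0.0133  0.9589]
w (265.5, 58) [0.5548 0.1632]
w (240, 172) [0.4362 0.1916]
w (292, 172) [0.4361 0.1334]
w (240.5, 100) [0.5132 0.1894]
w (291.5, 100) [0.5131 0.1361]
t (295, 290) [0.5571 0.1714]
t (277, 370) [0.4357 0.1994]
t (317, 370) [0.4343 0.1388]
t (279, 320) [0.5115 0.1961]
t (314, 320) [0.5103 0.1426]
t (279, 252) [0.6167 0.1958]
t (308, 252) [0.6157 0.151 ]
s [0.5656 0.1747]
pliers 0.89 [257.1  57.2] [0.5561 0.1717]
rest_seat 0.72 [255.8  60.8] [0.5528 0.1732]
pliers 0.85 [258.5  58.8] [0.5548 0.1708]
rest_seat 0.57 [258.7  61.4] [0.5523 0.1708]
```

View pics/tc.png

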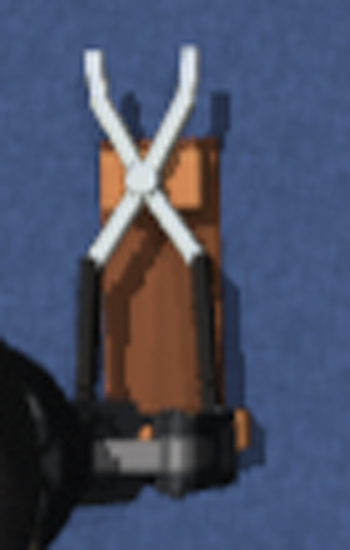

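The picture shows the chosen pliers settled on the rest, with the pin at crop (142,180), the jaws up and the gripper hovering behind. The wrist and top views agree on the pin at (0.555, 0.171) and yaw of about 0.015.

```bash
python3 -m handwheel '[1,0.6,0,0.8,-0.14, 1,1.18,0,1.7,-0.14, 1,1.18,0,2.6,-0.14, 1,1.18,0,3.4,-0.14, 1,1.18,0,3.4,-0.14]'; python3 -m handwheel '[1,0,0,0,0,1,0,0,0,0]'; python3 - <<'E'
from h import *
a=arm.capture("wrist")
to(.485,.170,.033,.015)
cv2.imwrite("pics/w2.png",a)
for n in("pliers","pliers_grip","pliers_tip","rest_seat"):
    for r in arm.landmark_of(n,"wrist")[:2]: print(n,round(r['score'],2),np.round(r['location'],1),atz("wrist",r['location'],.046)[:2])
print(tool()[0])
E
```

```text
time_s: 4.08
position: [0.4796, 0.169, 0.1159]
ee_rot: [3.138, 0.022, -0.022]
ft_force: [-1.3, 0.5, -0.1]
width: 1.0
time_s: 4.25
position: [0.4865, 0.1712, 0.1242]
ee_rot: [-3.141, -0.023, -0.004]
ft_force: [0.7, -0.2, 0.6]
width: 0.998
units [-0.0676  0.0374  2.3021] turn -0.004 curyaw 0.0146 dist rows 2.2094839451298602
pliers 0.6 [258.6 107.6] [0.5585 0.173 ]
rest_seat 0.93 [258.6 113.2] [0.5541 0.1729]
[0.4868 0.1714 0.1249]
```

View pics/w2.png

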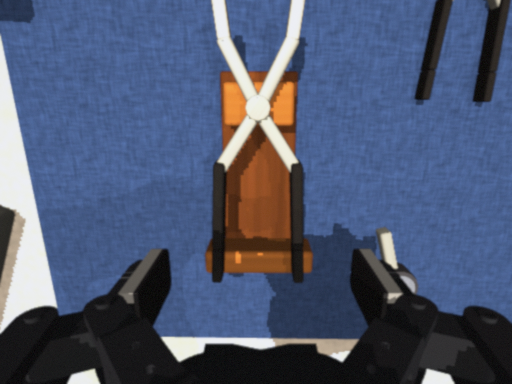

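The pliers are centred under the open fingers: pin at (258,107), handles at (219,220) and (297,220), parallel to the tool. I'll descend.

```bash
python3 -m handwheel '[1,0,0,0.6,0, 1,0,0,1.2,0, 1,0,0,1.8,0, 1,0,0,2.3,0, 1,0,0,2.3,0]'; python3 -m handwheel '[1,0,0,0,0,1,0,0,0,0,0.6,0,0,0,0,0.55,0,0,0,0,0.5,0,0,0,0]' 20; python3 -m handwheel '[0.45,0,0,0,0,0.42,0,0,0,0,0.38,0,0,0,0,0.36,0,0,0,0,0.34,0,0,0,0]' 20; python3 -m handwheel '[0.34,0,0,0,0,0.34,0,0,0,0,0.34,0,0,0,0]' 20; python3 -c "
from h import *
to(.487,.1707,.033,.015);print(tool()[2])"
```

```text
time_s: 4.92
position: [0.4824, 0.1702, 0.0279]
ee_rot: [3.14, 0.023, -0.01]
ft_force: [-0.2, -0.3, -0.8]
width: 1.0
time_s: 5.33
position: [0.487, 0.1716, 0.0327]
ee_rot: [-3.14, -0.023, -0.005]
ft_force: [-0.4, 1.3, 6.1]
width: 0.753
time_s: 5.75
position: [0.4866, 0.1717, 0.0337]
ee_rot: [-3.14, -0.022, -0.003]
ft_force: [-4.7, 0.8, 15.3]
width: 0.678
time_s: 6.0
position: [0.4866, 0.1717, 0.0337]
ee_rot: [-3.14, -0.022, -0.003]
ft_force: [-3.8, 1.3, 14.5]
width: 0.669
units [0.0086 0.0246 0.0185] turn -0.008 curyaw 0.0142 dist rows 0.030637438186991363
{'time_s': 6.0, 'joints': array([0.2544, 0.4001, 2.0068, 0.0009, 0.7323, 1.8104]), 'joint_vel': array([ 0.002 ,  0.0012,  0.0007,  0.001 ,  0.    , -0.001 ]), 'joint_torque': array([ -0.7758, -30.4589, -17.2969,  -0.3119,  -1.2613,  -0.0554]), 'position': array([0.4866, 0.1717, 0.0337]), 'ee_rot': array([-3.1404, -0.0222, -0.0034]), 'ft_force': array([-3.7509,  1.3126, 14.4535]), 'ft_torque': array([-0.0001,  0.6811, -0.0671]), 'width': 0.6690199942933627}
```

```bash
python3 -m handwheel '[0.34,0,0,-0.1,0, 0.34,0,0,-0.2,0, 0.34,0,0,-0.4,0, 0.34,0,0,-0.6,0,0.34,0,0,-0.8,0]' 20; python3 -m handwheel '[0.34,0,0,-0.3,0, 0.34,0,0,-0.7,0, 0.34,0,0,-1.2,0, 0.34,0,0,-1.7,0,0.34,0,0,-1.9,0]' 20; python3 -m handwheel '[0.34,0,0,0,0,0.34,0,0,0,0]' 20; python3 - <<'E'
from h import *
a=arm.capture("wrist");cv2.imwrite("pics/w3.png",a);p,R,s=tool();print(p,s['ft_force'],s['ft_torque'],s['width'])
for n in("pliers","pliers_grip","pliers_tip"):
    for r in arm.landmark_of(n,"wrist")[:2]: print(n,round(r['score'],2),np.round(r['location'],1),R.T@(atz("wrist",r['location'],p[2]+.013)-p))
E
```

```text
time_s: 6.42
position: [0.4852, 0.1708, 0.0633]
ee_rot: [3.141, 0.023, -0.0]
ft_force: [0.5, 0.3, -2.1]
width: 0.673
time_s: 6.83
position: [0.4874, 0.1715, 0.1422]
ee_rot: [-3.14, -0.023, -0.009]
ft_force: [1.9, 0.2, -1.5]
width: 0.669
time_s: 7.0
position: [0.4855, 0.171, 0.1391]
ee_rot: [-3.141, -0.023, -0.002]
ft_force: [-0.9, -0.3, -2.3]
width: 0.67
[0.4846 0.1707 0.1381] [-0.6544 -0.1074 -3.0022] [-0.0101  0.0551 -0.0043] 0.6709267942379475
pliers 0.73 [260.2 112.2] [ 0.0704  0.0008 -0.0131]
```

View pics/w3.png

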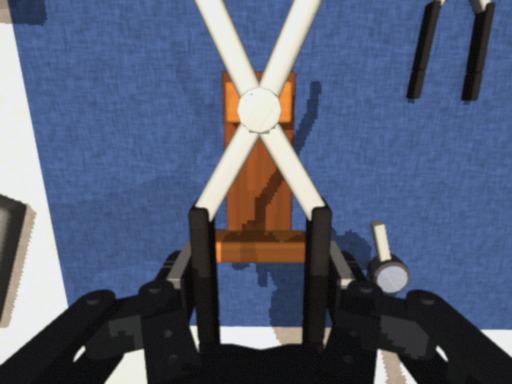

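The pliers are held symmetrically, with the pin at (260,110) px, 70 mm ahead of the TCP and 1 mm off centre. I'll go look at the bangle with it beside the pliers in the wrist view.

```bash
python3 -m handwheel '[0.34,0.1,0.3,-0.2,0, 0.34,0.3,0.8,-0.5,0, 0.34,0.6,1.4,-0.8,0, 0.34,0.9,2.0,-0.8,0,0.34,1.2,2.6,-0.8,0]' 20; python3 -m handwheel '[0.34,0.3,0.6,0,0, 0.34,0.6,1.2,0,0, 0.34,0.9,1.8,0,0, 0.34,1.1,2.4,0,0,0.34,1.3,2.9,0,0]' 20; python3 -m handwheel '[0.34,0.1,0.4,0,0,0.34,0.2,0.7,0,0.14,0.34,0.2,0.8,0,0.14,0.34,0.2,0.8,0,0.14,0.34,0.2,0.8,0,0.14]' 20; python3 -m handwheel '[0.34,0,0,0,0,0.34,0,0,0,0,0.34,0,0,0,0]' 20;python3 - <<'E'
from h import *
a=arm.capture("wrist");cv2.imwrite("pics/w4.png",a);p,R,s=tool();print(p,R[:,0],s['ft_force'],s['width'])
for n in("clasp","rigid_ear","free_ear","fixed_half","pliers"):
    for r in arm.landmark_of(n,"wrist")[:2]: print(n,round(r['score'],2),np.round(r['location'],1),atz("wrist",r['location'],.055)[:2])
E
```

```text
time_s: 7.62
position: [0.5361, 0.066, 0.1717]
ee_rot: [3.141, 0.024, 0.003]
ft_force: [0.3, 0.8, -2.4]
width: 0.668
time_s: 8.03
position: [0.5887, -0.0503, 0.1703]
ee_rot: [3.141, 0.022, -0.001]
ft_force: [0.3, 0.4, -2.3]
width: 0.668
time_s: 8.45
position: [0.5964, -0.0791, 0.1702]
ee_rot: [-3.141, 0.001, 0.002]
ft_force: [-0.0, -0.6, -2.4]
width: 0.672
time_s: 8.7
position: [0.5967, -0.0785, 0.1707]
ee_rot: [-3.141, -0.002, 0.0]
ft_force: [0.3, -0.4, -1.3]
width: 0.67
[ 0.5968 -0.0786  0.1707] [ 1.      0.0011 -0.0001] [ 0.1952  0.4776 -1.4474] 0.6717452880368725
clasp 0.6 [359.4 116. ] [ 0.6603 -0.1576]
rigid_ear 0.85 [356.6 113.7] [ 0.6621 -0.1554]
rigid_ear 0.2 [369.6 113.7] [ 0.6621 -0.1656]
free_ear 0.61 [371.7 114.7] [ 0.6614 -0.1675]
pliers 0.9 [257.4 109.6] [ 0.6653 -0.0777]
pliers 0.67 [153.7 110.6] [0.6646 0.0035]
```

View pics/w4.png

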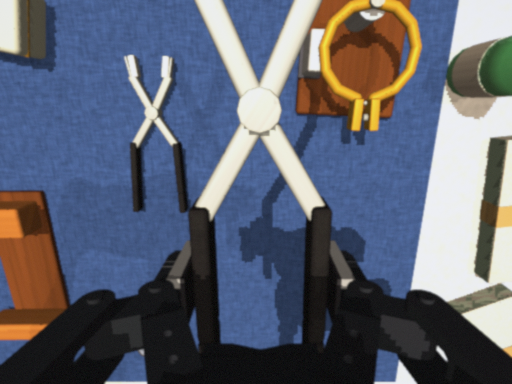

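```bash
python3 - <<'E'
import cv2
a=cv2.imread("pics/w4.png");c=a[0:140,310:430];cv2.imwrite("pics/w4c.png",cv2.resize(c,None,fx=4,fy=4,interpolation=cv2.INTER_CUBIC))
h=cv2.cvtColor(a,cv2.COLOR_BGR2HSV);m=cv2.inRange(h,(15,120,90),(35,255,255))
for r in range(84,136,3): print(r,''.join('#' if v else '.' for v in m[r,335:395]))
E
```

```text
84 #######................................................#####
87 #############....................................###########
90 ####################.......................#################
93 ##########################..........########################
96 .....######################......#########################..
99 ...........###################.####################.........
102 .................############....#.###########..............
105 ..............#..############......###########..............
108 .................############.#...############..............
111 .................############.....############..............
114 ................############......###########...............
117 ................###########.......###########...............
120 ................###########......###########................
123 ................##########.......##########.................
126 ...............###########.......##########.................
129 ...............##########.........#########.................
132 ............................................................
135 ............................................................
```

View pics/w4c.png

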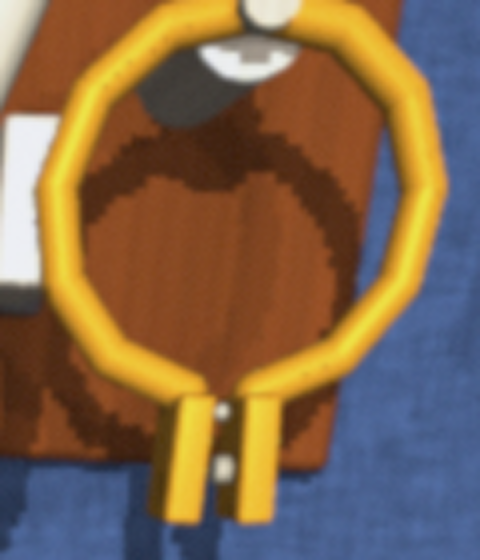

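```bash
python3 - <<'E'
from h import *
P={}
for n,u in dict(rl0=(181,395),rl1=(165,522),rr0=(215,397),rr1=(202,522),fl0=(246,397),fl1=(236,522),fr0=(282,397),fr1=(272,522)).items():
    q=((np.array(u)+.5)/4-.5)+[310,0];P[n]=atz("wrist",q,.063)[:2];print(n,P[n])
d=sum(P[k+'0']-P[k+'1'] for k in('rl','rr','fl','fr'));print('yaw',np.arctan2(d[1],d[0]),[np.arctan2(*(P[k+'0']-P[k+'1'])[::-1]) for k in('rl','rr','fl','fr')])
for u in((40,190),(445,190)): print(atz("wrist",((np.array(u)+.5)/4-.5)+[310,0],.055)[:2])
E
```

```text
rl0 [ 0.6736 -0.151 ]
rl1 [ 0.6502 -0.15  ]
rr0 [ 0.6732 -0.1574]
rr1 [ 0.6501 -0.1572]
fl0 [ 0.6732 -0.1633]
fl1 [ 0.6501 -0.1637]
fr0 [ 0.6732 -0.17  ]
fr1 [ 0.6501 -0.1707]
yaw -0.0010314725279344753 [np.float64(-0.0426022534816259), np.float64(-0.01146710797763086), np.float64(0.021029411111546655), np.float64(0.029570957023429597)]
[ 0.7099 -0.124 ]
[ 0.7099 -0.1991]
```

```bash
python3 - <<'E'
from h import *
f=lambda u,z=.012:atz("wrist",((np.array(u)+.5)/4-.5)+[310,0],z)[:2]
a,b=f((328,467)),f((402,2));print(a,b,np.arctan2(*(b-a)[::-1]))
c=atz("wrist",(298,113.5),.012)[:2];print(c,np.arctan2(-(a-c)[0],-(a-c)[1])*-1, np.linalg.norm(a-c))
to(.662-.015-.128-.0,-.1605,.18,-.04)
E
```

```text
[ 0.658  -0.2014] [ 0.7521 -0.2051] -0.039738559860714624
[ 0.6606 -0.1148] -0.030183388985300805 0.08664514373828142
units [-1.9498  2.0306 -0.2334] turn 0.385 curyaw 0.0003 dist rows 2.709637623749222
```

```bash
python3 -m handwheel '[0.34,-0.4,0.3,0,0.1, 0.34,-0.9,0.7,0,0.2, 0.34,-1.4,1.1,0,0.33, 0.34,-1.9,1.5,0,0.33,0.34,-2.45,1.9,0,0.33]' 20; python3 -m handwheel '[0.34,0,0,0.2,0, 0.34,0,0,0.6,0, 0.34,0,0,1.1,0, 0.34,0,0,1.6,0, 0.34,0,0,2,0]' 20; python3 -m handwheel '[0.34,0,0,0,0,0.34,0,0,0,0,0.34,0,0,0,0]' 20;python3 - <<'E'
from h import *
p,R,s=tool();print(p,R[:,0],R[:,2],s['ft_force'],s['width'])
to(.499,-.1546,.0427,-.035)
a=arm.capture("wrist");b=arm.capture("scene")
for r in arm.landmark_of("pliers","wrist")[:1]: print(r['location'],R.T@(atz("wrist",r['location'],p[2]+.0123)-p))
E
```

```text
time_s: 9.42
position: [0.4984, -0.1561, 0.1708]
ee_rot: [3.141, -0.053, 0.001]
ft_force: [0.2, -0.1, -2.0]
width: 0.666
time_s: 9.83
position: [0.4989, -0.1553, 0.0895]
ee_rot: [-3.141, 0.055, 0.0]
ft_force: [-1.1, -0.1, -2.3]
width: 0.674
time_s: 10.08
position: [0.4999, -0.1556, 0.0914]
ee_rot: [3.141, -0.054, 0.002]
ft_force: [1.2, 0.0, -1.0]
width: 0.666
[ 0.4999 -0.1556  0.0914] [ 0.9994 -0.0345  0.0015] [ 0.0015 -0.0005 -1.    ] [ 1.1544  0.0349 -0.9787] 0.6662979156211369
units [-0.0262 -0.0256  1.218 ] turn 0.005 curyaw -0.0345 dist rows 1.1688440125187887
```

```bash
python3 -m handwheel '[0.34,0,0,0.3,0, 0.34,0,0,0.6,0, 0.35,0,0,0.9,0, 0.36,-0.02,-0.03,1.22,0, 0.38,-0.02,-0.03,1.22,0]' 20; python3 -m handwheel '[0.38,0,0,0,0,0.38,0,0,0,0,0.38,0,0,0,0]' 20;python3 - <<'E'
from h import *
p,R,s=tool();print(p,R[:,0],R[:,2],s['ft_force'],s['width'])
u=np.array([.9994,-.035,0]);n=np.array([.035,.9994,0]);c=np.array([.662,-.1573,.0427])
e=p-c;print('along',e@u+.1284,'lat',e@n)
a=arm.capture("top");a=arm.capture("scene");
cv2.imwrite("pics/s5.png",cv2.resize(a[170:260,130:250],None,fx=6,fy=6,interpolation=cv2.INTER_CUBIC))
E
```

```text
time_s: 10.65
position: [0.4948, -0.1528, 0.038]
ee_rot: [-3.138, 0.054, 0.011]
ft_force: [-2.4, 0.4, -2.9]
width: 0.69
time_s: 10.9
position: [0.4988, -0.1545, 0.0421]
ee_rot: [3.141, -0.054, 0.002]
ft_force: [0.1, -0.4, -1.5]
width: 0.692
[ 0.4988 -0.1545  0.0421] [ 0.9994 -0.0346  0.001 ] [ 0.001  -0.0004 -1.    ] [ 0.0662 -0.3743 -1.5465] 0.6920733679067125
along -0.034825648290851996 lat -0.0028925744036286207
```

View pics/s5.png

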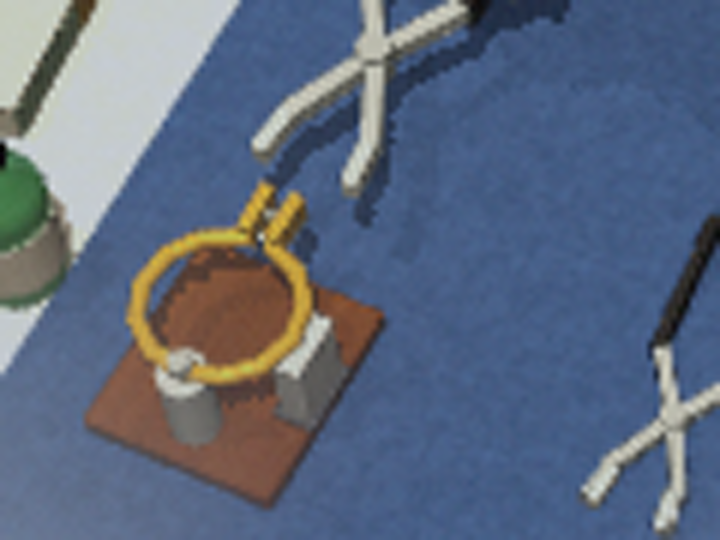

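```bash
python3 - <<'E'
from h import *
u=np.array([.9994,-.035]);n=np.array([.035,.9994]);c=np.array([.662,-.1573])
def f(q,z):
    px=((np.array(q)+.5)/6-.5)+[130,170];e=atz("scene",px,z)[:2]-c;return np.array([e@u,e@n])*1000
for nm,q,z in [('jawL left edge top',(253,142),.061),('jawL right edge',(275,152),.061),('jawL end',(258,158),.055),('jawR left edge',(343,182),.061),('jawR right edge',(365,182),.061),('jawR end',(350,193),.055),('free end L',(260,185),.063),('free end R',(274,187),.063),('rig end L',(284,197),.063),('rig end R',(304,200),.063),('rig ring',(280,240),.063),('pin',(374,50),.06)]: print(nm,f(q,z))
E
```

```text
jawL left edge top [-27.4547 -24.9471]
jawL right edge [-26.8763 -14.07  ]
jawL end [-24.4757 -21.7048]
jawR left edge [-25.5037  19.021 ]
jawR right edge [-29.3218  27.3319]
jawR end [-25.119   21.8701]
free end L [ -8.7491 -10.7103]
free end R [-10.3026  -4.9493]
rig end L [-7.6972  1.2436]
rig end R [-9.8489  9.4768]
rig ring [11.3986 10.0716]
pin [-91.4182  -1.918 ]
```

```bash
python3 -m handwheel '[0.38,0.05,0.04,0,0, 0.38,0.1,0.04,0,0, 0.38,0.2,0.04,0,0, 0.38,0.3,0.04,0,0, 0.38,0.4,0.04,0,0]' 20; python3 -m handwheel '[0.38,0.08,0,0,0, 0.38,0.16,0,0,0, 0.38,0.24,0,0,0, 0.38,0.32,0,0,0, 0.38,0.4,0,0,0]' 20; python3 -m handwheel '[0.38,0,0,0,0,0.38,0,0,0,0,0.38,0,0,0,0]' 20;cat >> h.py <<'E'
U=np.array([.9994,-.035,0]);N=np.array([.035,.9994,0]);C=np.array([.662,-.1573,.0427])
def st():
    p,R,s=tool();e=p-C;f=np.array(s['ft_force']);print('along %.1f lat %.1f z %.1f mm; f_u %.1f f_n %.1f f_z %.1f Tz %.3f w %.4f yaw %.4f'%(1e3*(e@U+.1284),1e3*(e@N),1e3*p[2],f@U,f@N,f[2],s['ft_torque'][2],s['width'],np.arctan2(R[1,0],R[0,0])))
E
python3 -c "
from h import *
st()"
```

```text
time_s: 11.42
position: [0.5148, -0.1565, 0.042]
ee_rot: [3.141, -0.054, 0.001]
ft_force: [1.0, -0.3, -2.6]
width: 0.685
time_s: 11.83
position: [0.5304, -0.1569, 0.0417]
ee_rot: [-3.141, 0.054, 0.0]
ft_force: [0.1, 0.0, -1.6]
width: 0.688
time_s: 12.08
position: [0.5299, -0.1569, 0.0417]
ee_rot: [-3.141, 0.054, 0.001]
ft_force: [-0.7, -0.2, -2.9]
width: 0.687
along -3.6 lat -4.2 z 41.7 mm; f_u -0.7 f_n -0.2 f_z -2.9 Tz -0.005 w 0.6870 yaw -0.0346
```

```bash
python3 -m handwheel '[0.36,0,0,0,0,0.34,0,0,-0.01,0,0.32,0,0,-0.02,0,0.32,0,0,-0.02,0]' 20; python3 -c "
from h import *
st()"; python3 -m handwheel '[0.31,0,0,0,0,0.30,0,0,-0.01,0,0.29,0,0,-0.01,0,0.28,0,0,-0.01,0]' 20; python3 -c "
from h import *
st()"
```

```text
time_s: 12.42
position: [0.5301, -0.157, 0.0427]
ee_rot: [3.141, -0.054, 0.0]
ft_force: [0.3, 0.3, -1.3]
width: 0.664
along -3.4 lat -4.3 z 42.7 mm; f_u 0.3 f_n 0.3 f_z -1.3 Tz -0.035 w 0.6644 yaw -0.0347
time_s: 12.75
position: [0.5302, -0.157, 0.0431]
ee_rot: [3.141, -0.054, 0.0]
ft_force: [0.3, 0.1, -1.8]
width: 0.643
along -3.4 lat -4.3 z 43.1 mm; f_u 0.3 f_n 0.2 f_z -1.8 Tz 0.031 w 0.6426 yaw -0.0346
```

```bash
python3 -m handwheel '[0.27,0,0,0,0,0.26,0,0,-0.01,0,0.25,0,0,-0.01,0,0.25,0,0,-0.01,0]' 20 >/dev/null; python3 -c "
from h import *
st()"; python3 -m handwheel '[0.24,0,0,0,0,0.23,0,0,-0.01,0,0.22,0,0,-0.01,0,0.22,0,0,-0.01,0]' 20 >/dev/null; python3 -c "
from h import *
st()"; python3 -m handwheel '[0.21,0,0,0,0,0.20,0,0,-0.01,0,0.20,0,0,-0.01,0]' 20 >/dev/null; python3 -c "
from h import *
st()"
```

```text
along -3.4 lat -4.3 z 43.4 mm; f_u -0.5 f_n -0.1 f_z -1.3 Tz -0.041 w 0.6275 yaw -0.0346
along -3.4 lat -4.2 z 43.8 mm; f_u 0.2 f_n 0.2 f_z -2.7 Tz -0.013 w 0.6098 yaw -0.0345
along -3.4 lat -4.3 z 44.3 mm; f_u 0.4 f_n 0.0 f_z -2.1 Tz 0.001 w 0.6040 yaw -0.0346
```

```bash
python3 -m handwheel '[0.19,0,0,0,0,0.18,0,0,-0.01,0,0.18,0,0,-0.01,0]' 20 >/dev/null; python3 -c "
from h import *
st()"; python3 -m handwheel '[0.17,0,0,0,0,0.16,0,0,0,0,0.16,0,0,0,0]' 20 >/dev/null; python3 -c "
from h import *
st()"; python3 -m handwheel '[0.15,0,0,0,0,0.14,0,0,-0.01,0,0.14,0,0,-0.01,0]' 20 >/dev/null; python3 -c "
from h import *
st()"
```

```text
along -3.4 lat -4.3 z 44.7 mm; f_u -0.2 f_n -0.8 f_z -2.4 Tz 0.009 w 0.5925 yaw -0.0346
along -3.4 lat -4.2 z 44.6 mm; f_u -0.8 f_n -0.2 f_z -2.1 Tz -0.003 w 0.5818 yaw -0.0346
along -3.4 lat -4.3 z 45.1 mm; f_u -0.7 f_n 0.4 f_z -1.3 Tz -0.029 w 0.5731 yaw -0.0345
```

```bash
python3 -m handwheel '[0.13,0,0,0,0,0.12,0,0,-0.01,0,0.12,0,0,-0.01,0]' 20 >/dev/null; python3 -c "
from h import *
st()"; python3 -m handwheel '[0.11,0,0,0,0,0.10,0,0,0,0,0.10,0,0,0,0]' 20 >/dev/null; python3 -c "
from h import *
st()"; python3 -m handwheel '[0.09,0,0,0,0,0.08,0,0,-0.01,0,0.08,0,0,-0.01,0]' 20 >/dev/null; python3 -c "
from h import *
st()"
```

```text
along -3.4 lat -4.3 z 45.5 mm; f_u 0.5 f_n 0.3 f_z -2.8 Tz 0.021 w 0.5626 yaw -0.0346
along -3.4 lat -4.3 z 45.4 mm; f_u -0.1 f_n 0.9 f_z -2.5 Tz 0.050 w 0.5525 yaw -0.0347
along -3.5 lat -4.2 z 45.8 mm; f_u 0.5 f_n -0.1 f_z -1.6 Tz 0.041 w 0.5422 yaw -0.0345
```

```bash
python3 -m handwheel '[0.07,0,0,0,0,0.06,0,0,-0.005,0,0.06,0,0,-0.005,0]' 20 >/dev/null; python3 -c "
from h import *
st()"; python3 -m handwheel '[0.05,0,0,0,0,0.04,0,0,-0.005,0,0.04,0,0,-0.005,0]' 20 >/dev/null; python3 -c "
from h import *
st()"; python3 -m handwheel '[0.04,0,0,0,0]' 20 >/dev/null; python3 -c "
from h import *
st()"
```

```text
along -3.6 lat -4.1 z 46.0 mm; f_u 0.0 f_n 1.2 f_z -1.5 Tz 0.088 w 0.5306 yaw -0.0345
along -3.7 lat -4.1 z 46.1 mm; f_u 0.1 f_n 1.5 f_z -1.5 Tz 0.146 w 0.5177 yaw -0.0344
along -3.7 lat -4.1 z 46.1 mm; f_u -0.8 f_n 1.8 f_z -1.2 Tz 0.130 w 0.5210 yaw -0.0343
```

Positive f_n and Tz mean the rigid-side pad touches first, at about 1.5 N. I'll shift the pliers towards +y to centre them.

```bash
python3 -m handwheel '[0.04,0,-0.015,0,0,0.04,0,-0.03,0,0,0.04,0,-0.03,0,0]' 20 >/dev/null; python3 -c "
from h import *
st()"; python3 -m handwheel '[0.04,0,-0.015,0,0,0.04,0,-0.02,0,0,0.04,0,-0.02,0,0]' 20 >/dev/null; python3 -c "
from h import *
st();arm.capture('top');st();arm.capture('top');st()"
```

```text
along -3.3 lat -3.2 z 46.3 mm; f_u -0.7 f_n 0.2 f_z -1.1 Tz -0.006 w 0.5196 yaw -0.0349
along -3.2 lat -2.5 z 46.3 mm; f_u -1.0 f_n -0.8 f_z -2.1 Tz -0.128 w 0.5225 yaw -0.0349
along -3.2 lat -2.5 z 46.3 mm; f_u -0.5 f_n -0.1 f_z -1.3 Tz -0.039 w 0.5192 yaw -0.0349
along -3.2 lat -2.4 z 46.3 mm; f_u -1.1 f_n -1.4 f_z -1.7 Tz -0.107 w 0.5231 yaw -0.0348
```

```bash
python3 -m handwheel '[0.03,0,0,0,0,0.02,0,0,-0.003,0,0.01,0,0,-0.005,0,0.01,0,0,-0.005,0]' 20 >/dev/null; python3 -c "
from h import *
st()"; python3 -m handwheel '[0,0,-0.003,0,0,-0.01,0,-0.006,-0.005,0,-0.01,0,-0.008,-0.005,0]' 20 >/dev/null; python3 -c "
from h import *
st()
arm.capture('top');st();"
```

```text
along -3.5 lat -2.3 z 46.4 mm; f_u -0.5 f_n -2.0 f_z -1.4 Tz -0.174 w 0.5120 yaw -0.0347
along -3.8 lat -2.0 z 46.5 mm; f_u -1.2 f_n -2.6 f_z -1.6 Tz -0.155 w 0.4941 yaw -0.0347
along -3.8 lat -2.0 z 46.5 mm; f_u -1.1 f_n -2.3 f_z -2.8 Tz -0.192 w 0.4967 yaw -0.0348
```

```bash
python3 -m handwheel '[-0.02,0,-0.003,0,0,-0.03,0,-0.006,-0.005,0,-0.03,0,-0.008,-0.005,0]' 20 >/dev/null; python3 -c "
from h import *
st()"; python3 -m handwheel '[-0.04,0,-0.003,0,0,-0.05,0,-0.008,-0.005,0,-0.05,0,-0.008,-0.005,0]' 20 >/dev/null; python3 -c "
from h import *
st()"; python3 -m handwheel '[-0.06,0,-0.004,0,0,-0.07,0,-0.008,-0.003,0,-0.07,0,-0.008,-0.003,0]' 20 >/dev/null; python3 -c "
from h import *
st()"
```

```text
along -4.0 lat -1.6 z 46.6 mm; f_u -2.5 f_n -1.5 f_z -1.3 Tz -0.187 w 0.4888 yaw -0.0347
along -4.1 lat -1.2 z 46.8 mm; f_u -3.7 f_n -2.7 f_z -1.9 Tz -0.238 w 0.4776 yaw -0.0346
along -4.3 lat -0.7 z 46.8 mm; f_u -4.7 f_n -2.6 f_z -1.9 Tz -0.301 w 0.4633 yaw -0.0347
```

```bash
python3 -m handwheel '[-0.07,-0.01,0,0,0,-0.08,-0.02,-0.003,0,0,-0.08,-0.02,-0.003,0,0]' 20 >/dev/null; python3 -c "
from h import *
st()"; python3 -m handwheel '[-0.09,-0.01,-0.003,-0.003,0,-0.09,-0.01,-0.003,-0.003,0]' 20 >/dev/null; python3 -c "
from h import *
st()"
```

```text
along -4.4 lat -0.7 z 47.0 mm; f_u -4.3 f_n -0.5 f_z -2.0 Tz -0.237 w 0.4620 yaw -0.0346
along -4.5 lat -0.6 z 47.3 mm; f_u -3.6 f_n -1.0 f_z -1.4 Tz -0.179 w 0.4563 yaw -0.0344
```

```bash
python3 -m handwheel '[-0.10,-0.01,-0.003,0,0,-0.10,-0.01,-0.003,0,0]' 20 >/dev/null; python3 -c "
from h import *
st()"; python3 -m handwheel '[-0.11,-0.01,-0.003,0,0,-0.11,-0.01,-0.003,0,0]' 20 >/dev/null; python3 -c "
from h import *
st()
a=arm.capture('scene');cv2.imwrite('pics/s6.png',cv2.resize(a[180:250,140:220],None,fx=8,fy=8,interpolation=cv2.INTER_CUBIC));st()"
```

```text
along -4.7 lat -0.5 z 47.4 mm; f_u -3.0 f_n -0.5 f_z -2.1 Tz -0.090 w 0.4515 yaw -0.0344
along -4.7 lat -0.4 z 47.5 mm; f_u -2.2 f_n 0.8 f_z -2.4 Tz -0.033 w 0.4446 yaw -0.0342
along -4.7 lat -0.5 z 47.5 mm; f_u -2.1 f_n -0.1 f_z -0.6 Tz 0.008 w 0.4523 yaw -0.0343
```

View pics/s6.png

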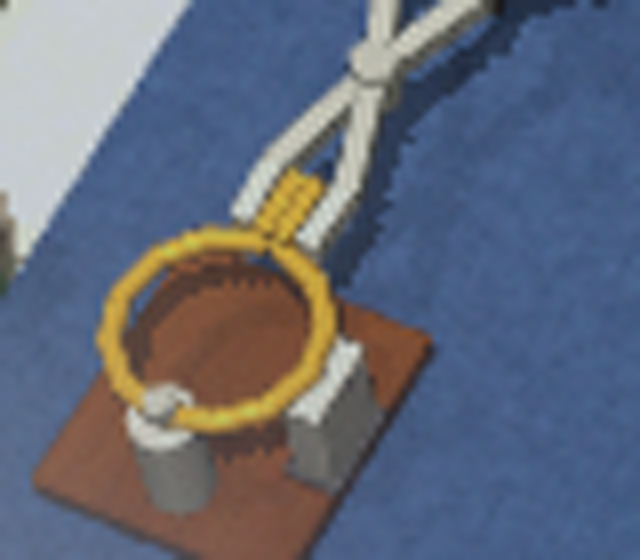

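The picture shows the ears at about (290,205) nearly meeting between both white pads. I'll continue in small steps.

```bash
python3 -m handwheel '[-0.12,-0.005,-0.003,0,0,-0.12,-0.005,-0.003,0,0]' 20 >/dev/null; python3 -c "
from h import *
st();arm.capture('top');st()"; python3 -m handwheel '[-0.13,0,-0.003,0,0,-0.13,0,-0.003,0,0]' 20 >/dev/null; python3 -c "
from h import *
st();arm.capture('top');st()"
```

```text
along -5.0 lat -0.4 z 47.5 mm; f_u -0.7 f_n 0.6 f_z -2.7 Tz -0.070 w 0.4476 yaw -0.0345
along -5.0 lat -0.4 z 47.5 mm; f_u -1.5 f_n -0.2 f_z -1.6 Tz 0.021 w 0.4460 yaw -0.0344
along -5.2 lat -0.3 z 47.4 mm; f_u -0.8 f_n 0.1 f_z -2.4 Tz 0.037 w 0.4374 yaw -0.0346
along -5.1 lat -0.3 z 47.4 mm; f_u -0.9 f_n -0.1 f_z -2.1 Tz 0.014 w 0.4391 yaw -0.0346
```

```bash
cat >> h.py <<'E'
def av(k=5):
    L=[]
    for i in range(k):
        s=arm.observe();f=np.array(s['ft_force']);L.append([f@U,f@N,f[2],s['ft_torque'][2],s['width']]);arm.capture('top')
    print('avg f_u f_n f_z Tz w',np.mean(L,0),'sd',np.std(L,0))
E
python3 -c "
from h import *
av()"; python3 -m handwheel '[-0.14,0,-0.003,0,0,-0.14,0,-0.003,0,0]' 20 >/dev/null; python3 -c "
from h import *
st();av()"
```

```text
avg f_u f_n f_z Tz w [-0.6118  0.3491 -1.9667  0.0118  0.4389] sd [0.6574 0.3652 0.5003 0.0383 0.0013]
along -5.3 lat -0.2 z 47.4 mm; f_u 1.5 f_n -0.1 f_z -2.1 Tz 0.003 w 0.4337 yaw -0.0347
avg f_u f_n f_z Tz w [ 0.2501  0.493  -2.1867  0.0042  0.4325] sd [0.7114 0.6132 0.1841 0.0281 0.0016]
```

```bash
python3 -m handwheel '[-0.12,0,0,0,0,-0.09,0,0,0.003,0,-0.06,0,0,0.006,0,-0.06,0,0,0.006,0]' 20 >/dev/null; python3 -c "
from h import *
st();av(4)"; python3 -m handwheel '[-0.06,0,-0.01,0,0,-0.06,0,-0.02,0,0,-0.06,0,-0.02,0,0]' 20 >/dev/null; python3 -c "
from h import *
st();av(3)"; python3 -m handwheel '[-0.06,0,0.015,0,0,-0.06,0,0.03,0,0,-0.06,0,0.04,0,0,-0.06,0,0.04,0,0]' 20 >/dev/null; python3 -c "
from h import *
st();av(3)"
```

```text
along -5.6 lat -0.2 z 47.0 mm; f_u -0.2 f_n -0.3 f_z -1.3 Tz 0.080 w 0.4725 yaw -0.0347
avg f_u f_n f_z Tz w [ 0.321   0.0159 -2.002   0.0152  0.4716] sd [0.4352 0.3513 0.424  0.0398 0.0009]
along -5.6 lat 0.7 z 47.0 mm; f_u -0.6 f_n -0.6 f_z -0.8 Tz -0.037 w 0.4701 yaw -0.0346
avg f_u f_n f_z Tz w [-0.2217 -0.3826 -1.2964  0.0016  0.4711] sd [0.3798 0.2208 0.3426 0.0286 0.002 ]
along -5.6 lat -1.1 z 47.0 mm; f_u -0.2 f_n -0.9 f_z -1.8 Tz 0.019 w 0.4688 yaw -0.0347
avg f_u f_n f_z Tz w [-0.4847 -0.7866 -1.4369  0.0202  0.4705] sd [0.3246 0.3853 0.255  0.0027 0.0012]
```

There's no force over 1.8 mm of lateral play, so the clasp has snapped. I'll open back to carrying width and withdraw.

```bash
python3 -m handwheel '[-0.03,0,-0.02,0,0,0.03,0,-0.03,0.01,0,0.09,0,-0.03,0.03,0,0.15,0,-0.03,0.04,0,0.20,0,-0.03,0.05,0]' 20 >/dev/null; python3 -m handwheel '[0.25,0,0,0.01,0,0.29,0,0,0.02,0,0.32,0,0,0.03,0,0.34,0,0,0.03,0,0.34,0,0,0.03,0]' 20 >/dev/null;  python3 -c "
from h import *
st()"; python3 -m handwheel '[0.34,-0.05,0,0,0,0.34,-0.2,0,0,0,0.34,-0.5,0,0,0,0.34,-0.8,0,0,0,0.34,-1.1,0,0,0]' 20 >/dev/null; python3 -m handwheel '[0.34,0,0,0,0,0.34,0,0,-0.3,0,0.34,0,0,-1,0,0.34,0,0,-1.9,0,0.34,0,0,-2.6,0]' 20;python3 -m handwheel '[0.34,0,0,0,0,0.34,0,0,0,0,0.34,0,0,0,0]' 20; python3 - <<'E'
from h import *
st()
p,R,s=tool();a=arm.capture("wrist")
for r in arm.landmark_of("pliers","wrist")[:2]: print(r['score'],r['location'],R.T@(atz("wrist",r['location'],p[2]+.0123)-p))
b=arm.capture("scene")
c1=cv2.resize(a[40:384,130:400],(400,510));c2=cv2.resize(b[180:245,135:210],None,fx=5,fy=7.8,interpolation=cv2.INTER_CUBIC)[:510]
c2=cv2.resize(c2,(400,510));cv2.imwrite("pics/m7.png",np.hstack([c1,c2]))
cv2.imwrite("pics/w7.png",a)
E
```

```text
along -5.7 lat 0.3 z 43.8 mm; f_u -0.1 f_n -0.7 f_z -2.8 Tz 0.034 w 0.6702 yaw -0.0346
time_s: 22.72
position: [0.4856, -0.1512, 0.1508]
ee_rot: [3.14, -0.054, 0.004]
ft_force: [0.5, -0.0, -1.4]
width: 0.671
time_s: 22.97
position: [0.4842, -0.1507, 0.1481]
ee_rot: [3.141, -0.054, 0.001]
ft_force: [-0.2, 0.2, -1.6]
width: 0.671
along -49.5 lat 0.3 z 148.1 mm; f_u -0.2 f_n 0.2 f_z -1.6 Tz 0.020 w 0.6709 yaw -0.0345
0.87 [260.0, 111.0] [ 0.07    0.0001 -0.0123]
```

View pics/m7.png

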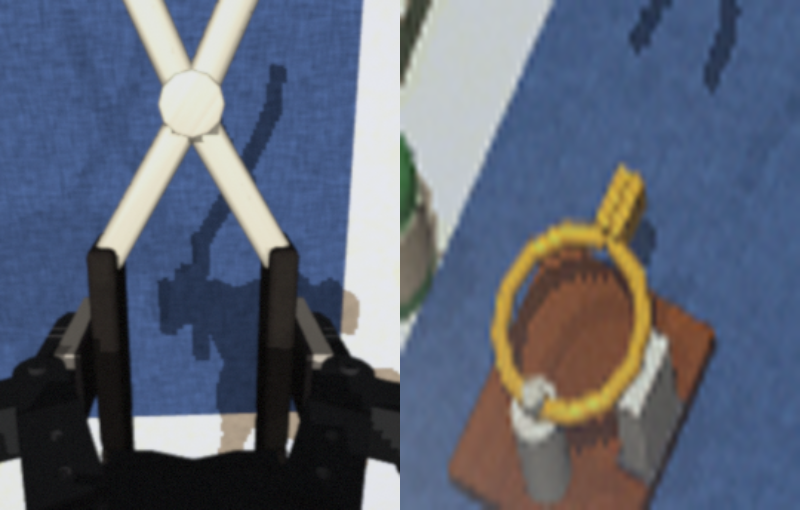

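Left: the pliers are held as before, with the pin at (260,111). Right: the ears are closed together at about (625,205) in the mosaic, so the clasp is shut. Now I'll return the pliers.

```bash
python3 -m handwheel '[0.34,0,-0.3,0,-0.1, 0.34,0,-0.8,0,-0.2, 0.34,0,-1.4,0,-0.3, 0.34,0,-2.0,0,-0.4,0.34,0.1,-2.7,0,-0.47]' 20 >/dev/null; python3 -m handwheel '[0.34,0,-0.7,0,0, 0.34,0,-1.4,0,0, 0.34,0,-2.0,0,0, 0.34,0,-2.6,0,0,0.34,0,-3.2,0,0]' 20 >/dev/null;python3 -m handwheel '[0.34,0,-0.5,0,0,0.34,0,-1.0,0,0,0.34,0,-1.4,0,0,0.34,0,-1.7,0,0,0.34,0,-1.7,0,0]' 20; python3 -m handwheel '[0.34,0,0,0,0,0.34,0,0,0,0,0.34,0,0,0,0]' 20; python3 -c "
from h import *
to(.4866,.1713,.0337,.0145);st()"
```

```text
time_s: 24.37
position: [0.4881, 0.1553, 0.147]
ee_rot: [-3.141, -0.027, 0.002]
ft_force: [0.3, 0.3, -1.4]
width: 0.668
time_s: 24.62
position: [0.4887, 0.1522, 0.1475]
ee_rot: [3.141, 0.022, -0.001]
ft_force: [0.9, -0.0, -2.2]
width: 0.673
units [-0.0447 -0.4795  2.8451] turn -0.006 curyaw 0.0138 dist rows 2.7679658564186527
along -55.6 lat 303.2 z 147.5 mm; f_u 0.9 f_n 0.0 f_z -2.2 Tz -0.003 w 0.6727 yaw 0.0138
```

```bash
python3 -m handwheel '[0.34,-0.04,-0.25,0.2,0, 0.34,-0.04,-0.48,0.7,0, 0.34,-0.04,-0.48,1.3,0, 0.34,-0.04,-0.48,1.8,0,0.34,-0.04,-0.48,2.2,0]' 20 >/dev/null; python3 -m handwheel '[0.34,0,0,0,0,0.34,0,0,0,0,0.34,0,0,0,0]' 20; python3 - <<'E'
from h import *
to(.4866,.1713,.0337,.0145)
p,R,s=tool();a=arm.capture("wrist");cv2.imwrite("pics/w8.png",a)
for n,z in(("pliers",p[2]+.0123),("rest_seat",.046)):
  for r in arm.landmark_of(n,"wrist")[:2]: print(n,r['score'],r['location'],atz("wrist",r['location'],z))
E
```

```text
time_s: 25.28
position: [0.4878, 0.1723, 0.0604]
ee_rot: [-3.141, -0.022, -0.002]
ft_force: [0.5, 0.1, -1.7]
width: 0.674
units [-0.031   0.0241  0.6667] turn -0.004 curyaw 0.0141 dist rows 0.6406372252761529
pliers 0.89 [258.5, 112.2] [0.5592 0.1735 0.0727]
```

```bash
python3 -m handwheel '[0.34,-0.03,0.02,0.15,0, 0.34,-0.03,0.02,0.3,0, 0.34,-0.03,0.02,0.42,0, 0.34,-0.03,0.02,0.5,0,0.34,-0.03,0.02,0.5,0]' 20; python3 -m handwheel '[0.34,0,0,0.04,0, 0.34,0,0,0.08,0, 0.34,0,0,0.11,0, 0.34,0,0,0.11,0]' 20; python3 -m handwheel '[0.34,0,0,0.03,0, 0.34,0,0,0.05,0, 0.34,0,0,0.05,0]' 20
```

```text
time_s: 25.85
position: [0.4849, 0.1711, 0.0387]
ee_rot: [3.141, 0.023, -0.003]
ft_force: [-0.5, -0.5, -2.6]
width: 0.671
time_s: 26.18
position: [0.4858, 0.1713, 0.0352]
ee_rot: [3.141, 0.023, -0.0]
ft_force: [0.2, 0.0, -2.2]
width: 0.674
time_s: 26.43
position: [0.4861, 0.1714, 0.0339]
ee_rot: [-3.141, -0.023, -0.0]
ft_force: [-0.7, 0.5, 1.4]
width: 0.668
```

```bash
python3 -m handwheel '[0.38,0,0,0.01,0, 0.42,0,0,0.02,0, 0.46,0,0,0.03,0, 0.50,0,0,0.04,0,0.54,0,0,0.04,0]' 20; python3 -m handwheel '[0.6,0,0,0,0, 0.7,0,0,0,0, 0.8,0,0,0,0, 0.9,0,0,0,0,1,0,0,0,0]' 20; python3 -m handwheel '[1,0,0,0,0, 1,0,0,0,0, 1,0,0,0,0, 1,0,0,-0.2,0,1,0,0,-0.4,0]' 20;  python3 -m handwheel '[1,0,0,-0.5,0, 1,0,0,-1,0, 1,0,0,-1.6,0, 1,0,0,-2.2,0,1,0,0,-2.8,0]' 20; python3 -m handwheel '[1,0,0,-0.5,0, 1,0,0,-1,0, 1,0,0,-1.5,0, 1,0,0,-1.5,0,1,0,0,-1.5,0]' 20; python3 - <<'E'
from h import *
arm.capture("wrist")
a=arm.capture("wrist");b=arm.capture("scene");t=arm.capture("top")
print(tool()[0])
for n,z in dict(pliers=.046,rest_seat=.046,pliers_tip=.046).items():
  for c in("wrist","top","scene"):
    for r in arm.landmark_of(n,c)[:2]: print(n,c,round(r['score'],2),np.round(r['location'],1),atz(c,r['location'],z)[:2])
c1=cv2.resize(a[:260,140:400],(400,400));c2=cv2.resize(b[165:265,260:360],(400,400),interpolation=cv2.INTER_CUBIC)
cv2.imwrite("pics/m9.png",np.hstack([c1,c2]))
E
```

```text
time_s: 26.85
position: [0.4861, 0.1713, 0.0319]
ee_rot: [-3.141, -0.023, -0.001]
ft_force: [-1.0, -0.3, -0.8]
width: 0.769
time_s: 27.27
position: [0.4858, 0.1713, 0.0317]
ee_rot: [3.141, 0.023, -0.0]
ft_force: [0.6, -0.1, 0.5]
width: 0.998
time_s: 27.68
position: [0.4853, 0.1711, 0.0479]
ee_rot: [3.141, 0.023, -0.002]
ft_force: [0.6, -0.7, 0.2]
width: 0.998
time_s: 28.1
position: [0.4859, 0.1713, 0.1619]
ee_rot: [-3.141, -0.023, -0.002]
ft_force: [-0.1, 0.4, -0.1]
width: 1.003
time_s: 28.52
position: [0.487, 0.1716, 0.222]
ee_rot: [-3.14, -0.023, -0.007]
ft_force: [1.1, -0.1, 0.4]
width: 0.998
[0.4848 0.171  0.2183]
pliers wrist 0.68 [261.3 108. ] [0.5526 0.1701]
pliers top 0.59 [246.  146.6] [0.6514 0.0324]
pliers top 0.56 [189.7 185.7] [0.5579 0.171 ]
pliers scene 0.69 [242.4 238.1] [0.676  0.0297]
pliers scene 0.57 [271.7 282.2] [0.7555 0.1357]
rest_seat wrist 0.65 [262.5 109.5] [0.5519 0.1691]
rest_seat top 0.6 [325.6 141.9] [ 0.6589 -0.1636]
rest_seat top 0.55 [189.2 188. ] [0.5523 0.1723]
rest_seat scene 0.87 [314.9 216.3] [0.5501 0.1718]
rest_seat scene 0.2 [161.6 125.7] [ 0.4311 -0.3215]
pliers_tip top 0.76 [184.2 157.9] [0.6265 0.184 ]
pliers_tip top 0.6 [250.2 130. ] [0.6927 0.0213]
pliers_tip scene 0.89 [233.2 251.6] [0.7178 0.0238]
pliers_tip scene 0.69 [306.2 239.9] [0.6215 0.1732]
```

View pics/m9.png

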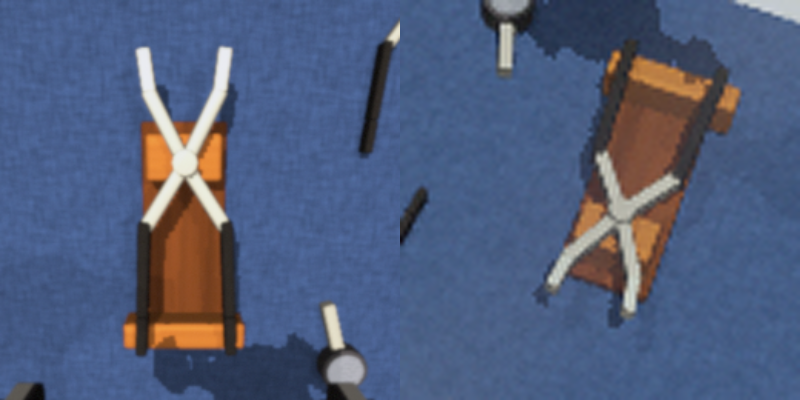

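The pliers lie on both saddles. In the left crop the pin is at (185,162) over the front saddle and the handles cross the rear one. The top-view pin pixel is back where it was at the start, within 1 px, and the gripper is clear.

```bash
python3 -m handwheel '[1,0,0,0,0,1,0,0,0,0,1,0,0,0,0]'; python3 -c "
from plant import arm
print(arm.hand_in())"
```

```text
time_s: 29.42
position: [0.4859, 0.1713, 0.2199]
ee_rot: [-3.141, -0.023, -0.0]
ft_force: [0.4, -0.7, 1.1]
width: 0.997
the job is handed in; nothing more can be done
None
```

The clasp is snapped shut and the pliers are back on their rest, let go. I handed the job in at about 29 s, and it gave no verdict.

I used the larger pliers from the rest and closed the jaws on the ears in small steps. I shifted the pliers sideways to balance the two pads, because the rigid-side pad touched first.

**Clasp:** After I reopened the jaws slightly, there was no contact force over about 1.8 mm of sideways play, so the free ear was no longer springing back. The scene picture then showed the ears closed together.

**Force on the gold:** The wrist sensor read at most about 5 N along the pliers and 3 N across them during the squeeze. It cannot feel the squeeze between the two ears, so the 12 N limit on each ear was not measured directly. I relied on the stated snap force and on stopping as soon as the contact forces vanished.

**Pliers on the rest:** The pin is back within about 1 px of its first place in the top view (0.558, 0.171), and the picture shows the pliers across both saddles. The gripper is open and about 0.2 m up.

**Checks that disagreed:**
- The first wrist fix put the pin about 10 mm off because the arm was still swinging; I measured again once it had settled.
- In the last check the wrist camera put the pin about 5 mm behind the top camera's reading, also with the arm settling. That is still inside the 15 mm tolerance.
- The networks sometimes reported the small loose pliers instead; I ignored those results.

I saw no sign of the other things being moved, but I did not measure their final positions.

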